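# Clear the insole die off the clamp and lock the wing knob

### The arm

A 6-joint arm with a two-finger parallel gripper is mounted at the origin on the work surface. World frame = base frame: x ahead of the robot, y to its left, z up, the work surface at z = 0. Lengths are in m, angles in rad, forces in N, time in s.
With the tool pointing down it reaches from about 0.375 to 0.975 m from the base axis. Payload 3.8 kg.
Tool frame: the origin (TCP) lies midway between the tips of the shut fingers; the grasp point (between the pads) lies 19 mm behind it; z points along the fingers, y is the line along which they close (so a half turn about z gives the same grasp; the last joint's range is limited). The gripper opens to 85 mm and grips with 20 to 120 N. Pads are 22 mm wide; open, the fingers measure 114 mm over their backs; the gripper's body (76 mm by 85 mm) begins 54 mm behind the grasp point. The pads swing forward as they close: fully open they stand 13 mm farther back than shut.
Start: joints at [-1.349, 0.264, 1.604, -0, 1.274, -0.037], TCP at [0.173, -0.653, 0.231] pointing down, gripper open.
Joint ranges: [-2.63, 2.63], [-0.94, 2.18], [0.31, 2.57], [-1.31, 4.45], [0, 2.66], [-2.55, 2.55]. Speed limits (rad/s): [2.57, 2.57, 3.14, 3.14, 3.14, 3.14].

### API

Orientations are given as a rotation vector (axis times angle).
In Python, from workcell import * gives the robot as it stands. The module is installed in compiled form; this text tells all that it offers.
- The arm moves only by the tool apply_moves, never from a script. Its arguments are lists of equal length, an entry for each row: "fingers": the opening, from 0 (shut) to 1 (fully open); "travel": the shift along the tool's x, y, z normalised to -1 to 1, where 1 is 0.05 m, a list of three; "rotation": the turn, a rotation vector about the tool's x, y, z normalised to -1 to 1, where 1 is 6 degrees, a list of three. In form: {"fingers": [fingers, ...], "travel": [[dx, dy, dz], ...], "rotation": [[ax, ay, az], ...]}. A call has 1 to 12 rows; each row shifts and turns the commanded pose from where the row before left it, along the tool's axes as they then stand; what a row does not reach is not made up. A row lasts 1/10 s, in which the tool goes at most 50 mm and 8.59 degrees, less where a joint would pass 70% of its speed; a pose out of reach is approached as far as the arm can. A call with a number of a shift or a turn outside -1 to 1 is refused whole. A call with a gripper value outside its range is refused whole. The fingers move at their own pace and stop on an object; "newtons" is the grip in N (left out, the last holds). Time passes only in rows, so rows that do not move let the fingers close. It gives the time, the measured TCP pose, the force, the opening and the grip force at its end, in the units of the state.
- read_state(): the state, without advancing time (a new reading comes with each control period).
- read_camera(name): name is "side" or "top"; returns a dict with "image" (480x640x3 uint8, red, green, blue), "fx", "fy", "cx", "cy" (pixels), "extrinsics" (4x4, takes a point from world to camera coordinates). Camera axes: x right, y down, z forward; pixel columns grow to the right and rows downward; lengths in m; the calibration is good to about 2 mm. A picture is of the moment at which its call begins. There is no depth.
- finish_job(): hands the job in; it is judged then, once.
Trained networks look in the newest picture that a camera, given by its name, has taken for a name from the list of things; names that differ only in an ending like _2 or _b are one class to them, and where a whole thing is asked for, a point or a joint stands for the part that bears it (a point fixed in the world has none). Each returns a list of dicts, best first, with "p" (0 to 1); they miss things now and then, are a little off and sometimes report something else, mostly with a low value. They report only what shows in the picture. A call takes as long as a camera call. They do not tell look-alikes from the thing itself.
- regions_of(camera, name): "mask" (480x640 bool, what is visible of it) and "bbox" ([left, top, width, height] in pixels, round what is visible of it).
- tip_of(camera, name): "location" ([column, row] in pixels: a listed point, or the origin of a listed thing).
The state is a dict: "time": time; "q": joint angles; "joint_vel": joint speeds; "joint_torque": joint torques, N m; "tool_pos": TCP position; "tcp_rot": TCP orientation; "wrist_force": force on the tool from outside, world axes, zero at the start; "torque": the same for the moment, N m; "width": opening from 0.0 (shut) to 1.0 (fully open); "grip_force": force on a finger pad.
Only numpy, scipy, OpenCV 4.12 (cv2) and the standard library are available. Lean on these libraries where they do the work, as an engineer would, in place of code of your own. Each camera call takes 0.05 s, during which the arm holds its last target. There are 200 camera calls.

### The job

A steel insole cutting die with a carrying handle was left lying over the wing knob of the bed clamp. Lift the die off and set it down flat inside the empty grey tray without dropping it; then turn the wing knob clockwise (seen from above) until it clicks over its detent and comes up against its stop, and let go. Leave the mallet, the tin and the small round die where they are.

Things in the scene. Friction and masses are not known exactly. Their poses are not given: they have to be found in the camera images.
- die: Insole cutting die: closed upright steel band, 4 mm thick, 45 mm high, insole outline 200 mm long (x; broad forefoot at +x), up to 92 mm wide (y), two bridges across its top at x = -60 and +60 mm (tops 51 mm up) that carry a handle. Origin: outline's centre at the lower edge, under the centre of mass. 0.65 kg. It starts flat on the clamp plate, around the knob; raise it 75 mm to clear the knob.
- die_handle (a point): Middle of the die's handle: a straight bar of 14 x 14 mm, 132 mm long along the die's x axis, its centre 88 mm above the die's lower edge. At the start some 27 mm of free height lies between the bar's underside and the top of the wing knob.
- tray: Empty shallow grey plastic tray, fixed, outside 242 mm (its x axis) by 134 mm (y) by 20 mm high, walls and floor 5 mm thick (inside 232 x 124 mm). Origin: centre of its underside, on the bed.
- station: The bed clamp, fixed: steel base plate 240 mm (x) by 120 mm (y), 8 mm thick; at its centre a round housing 52 mm across, top at 30 mm, with a small plunger barrel out to 45 mm on its -x side (up to 26 mm high). Origin: centre of the underside, on the bed, on the knob's axis.
- wing_grip (a point): On the wing knob's vertical axis, 51 mm above the bed; turns with the knob. The wing is an upright black bar 52 mm long (this point's x axis), 14 mm thick (y), from 37 to 62 mm above the bed, on a round skirt 48 mm across whose top is 37 mm above the bed.
- wing (a joint): Angle of the wing knob, rad, growing clockwise seen from above. Starts between 0 and 0.5; stop at 2.8. Light (0.04 N m) to about 1.85, then a spring plunger resists with up to 0.35 N m until just past 2.3, where the knob snaps on to about 2.75 (the click) and stays. Let go before that, it stays or springs back. More turn than one comfortable grasp: regrasp.
- heel_die: Bystander: small round steel die, an open ring 76 mm across, 45 mm high; origin centre of the underside. Leave alone.
- tin: Bystander: closed round tin 80 mm across, 110 mm high; origin centre of the underside. Leave alone.
- mallet: Bystander: rubber mallet with wooden handle, 260 mm long along its x axis, lying on the bed; origin at the middle of its length on its underside. Leave alone.
There are look-alikes about, which are no part of the job. Leave any blue or green look-alike of the die alone.

How it is judged:
On the way, in this order (a step that is already met when the one before it is completed fails the run):
1. the die lies flat inside the tray, let go (x of die in the frame of tray between -0.03 and 0.03 m and y of die in the frame of tray between -0.03 and 0.03 m and z of die in the frame of tray below 0.01 m and angle between die's own z axis and vertical below 0.06 rad and contact force between the fingers and die below 0.1 N and linear speed of die below 0.02 m/s), for 0.2 s.
2. the wing knob is turned past its click (value of joint wing above 2.6 rad), for 0.2 s.
At the end, for the whole second after the job is handed in: The die lies flat on the floor of the tray (its origin within 30 mm of the tray's centre along each tray axis and less than 10 mm above the tray's underside, tilted less than 0.06 rad), let go and at rest, and the wing knob is past its click (above 2.6 rad) (all of step 1 and value of joint wing above 2.6 rad); the robot touches nothing.
It fails at once if the die is let go more than 40 mm above the bed (height (world z) of die above 0.04 m and contact force between each of the arm, the fingers and die below 0.05 N).
It fails at once if a bystander is shifted by more than 30 mm or the tin is tipped (distance of any of heel_die, tin, mallet from where it was at the start of the episode above 0.03 m or angle between tin's own z axis and vertical above 0.4 rad).
It also fails if it takes over 64 s, if anything falls off the work surface, if the arm or the gripper's body presses on something with over 40 N, if the wrist force passes 120 N, or if a joint passes its speed limit or range.

## Working session

There is one attempt and no reset: what is moved stays moved. The work goes in short steps, Python scripts to look and compute and a tool call to move; the robot and the scene stay as the last step left them, time stands still between calls to the robot, and variables do not carry over. Pictures are saved under pics/ and viewed, at most 10 in all, crops included, and the job is handed in when it is done.

Besides the shell and the picture viewer there is one more tool, called after ">>>" as name(argument=value, ...) on one line, values as JSON. apply_moves: Moves the arm, as the interface text tells. Scaled input: -1 to 1 covers 0.05 m each way for a shift and 6 degrees each way for a turn. Its arguments: {"type":"object","properties":{"fingers":{"type":"array","items":{"type":"number"}},"travel":{"type":"array","items":{"type":"array","items":{"type":"number"}}},"rotation":{"type":"array","items":{"type":"array","items":{"type":"number"}}},"newtons":{"type":"number"}},"required":["fingers","travel","rotation"]}

```bash
mkdir -p pics; cat > h.py <<'E'
from workcell import *
import numpy as np, cv2
from scipy.spatial.transform import Rotation as R
def ray(c,px):
    E=np.array(c["extrinsics"]);Rm=E[:3,:3];o=-Rm.T@E[:3,3]
    d=Rm.T@np.array([(px[0]-c["cx"])/c["fx"],(px[1]-c["cy"])/c["fy"],1]);return o,d
def atz(c,px,z):
    o,d=ray(c,px);return o+d*(z-o[2])/d[2]
def proj(c,P):
    E=np.array(c["extrinsics"]);p=(E[:3,:3]@np.atleast_2d(P).T).T+E[:3,3]
    return np.c_[c["fx"]*p[:,0]/p[:,2]+c["cx"],c["fy"]*p[:,1]/p[:,2]+c["cy"]]
def save(c,n,box=None,s=1):
    im=c["image"][:,:,::-1]
    if box: l,t,w,h=box; im=im[t:t+h,l:l+w]
    cv2.imwrite("pics/"+n,cv2.resize(im,None,fx=s,fy=s,interpolation=cv2.INTER_CUBIC))
E
python3 - <<'E'
from h import *
Z={"die":0.008,"die_handle":.096,"tray":0,"station":0,"wing_grip":.051,"heel_die":0,"tin":0,"mallet":0}
ims=[]
for n in("top","side"):
    c=read_camera(n);save(c,n+"0.png")
    o,_=ray(c,(0,0));print(n,o.round(3))
    for k,z in Z.items():
        for d in tip_of(n,k): print(n,k,round(d["p"],2),np.round(d["location"],1),atz(c,d["location"],z).round(4))
E
```

```text
top [ 0.382 -0.006  1.497]
top die 0.75 [502.8 308.6] [ 0.4155 -0.4809  0.008 ]
top die 0.69 [404. 167.] [ 0.7808 -0.2273  0.008 ]
top die 0.56 [397.2 270.5] [ 0.5061 -0.2109  0.008 ]
top die_handle 0.67 [399.9 264.4] [ 0.5137 -0.2052  0.096 ]
top die_handle 0.67 [517.3 312.4] [ 0.4054 -0.4874  0.096 ]
top tray 0.75 [253.4 246.7] [0.5593 0.1634 0.    ]
top tray 0.74 [399.4 269.1] [ 0.5105 -0.2176  0.    ]
top station 0.59 [395.3 276.5] [ 0.491  -0.2071  0.    ]
top wing_grip 0.6 [399.6 270.6] [ 0.5024 -0.211   0.051 ]
top heel_die 0.84 [149.5 225.8] [0.6076 0.4383 0.    ]
top tin 0.59 [478.5 235.2] [ 0.6046 -0.4239  0.    ]
top mallet 0.77 [343.4 168.7] [ 0.7742 -0.0674  0.    ]
side [ 0.567 -0.84   1.036]
side die 0.9 [239.2 422.1] [ 0.4168 -0.4934  0.008 ]
side die 0.79 [278.7 314.7] [ 0.5078 -0.2208  0.008 ]
side die 0.63 [382.6 314.9] [ 0.7825 -0.2382  0.008 ]
side die_handle 0.89 [280.7 294.8] [ 0.5183 -0.2167  0.096 ]
side die_handle 0.66 [387.6 300.5] [ 0.783  -0.2497  0.096 ]
side die_handle 0.62 [231. 410.] [ 0.4113 -0.4973  0.096 ]
side tray 0.57 [289.5 213.8] [0.5451 0.155  0.    ]
side station 0.76 [275.6 316.7] [ 0.499  -0.2216  0.    ]
side wing_grip 0.57 [276.6 301.1] [ 0.5051 -0.2057  0.051 ]
side heel_die 0.77 [304.3 157.5] [0.6054 0.4335 0.    ]
side tin 0.86 [325.  391.3] [ 0.615  -0.4315  0.    ]
side mallet 0.79 [370.5 259.7] [ 0.7784 -0.0463  0.    ]
```

```bash
python3 - <<'E'
from workcell import *
s=read_state();print(s)
E
```

```text
{'time': 0.9, 'q': array([-1.34887809e+00,  2.63832994e-01,  1.60396699e+00,  2.91026586e-05,
        1.27372218e+00, -3.68900485e-02]), 'joint_vel': array([-0.00110839, -0.00099018, -0.0004603 ,  0.00080949,  0.00043418,
        0.00081602]), 'joint_torque': array([-2.52763362e-03, -5.15055335e+01, -3.67731500e+01,  5.29570968e-05,
        7.54681350e-04,  2.82058238e-06]), 'tool_pos': array([ 0.17276723, -0.65252153,  0.23134278]), 'tcp_rot': array([3.11526035e+00, 4.05379460e-01, 5.37526232e-05]), 'wrist_force': array([ 0.12374534, -0.28551672, -0.3750618 ]), 'torque': array([ 0.00491795, -0.0058258 , -0.01621283]), 'grip_force': 0.0, 'width': 0.9954716257594513}
```

View pics/top0.png

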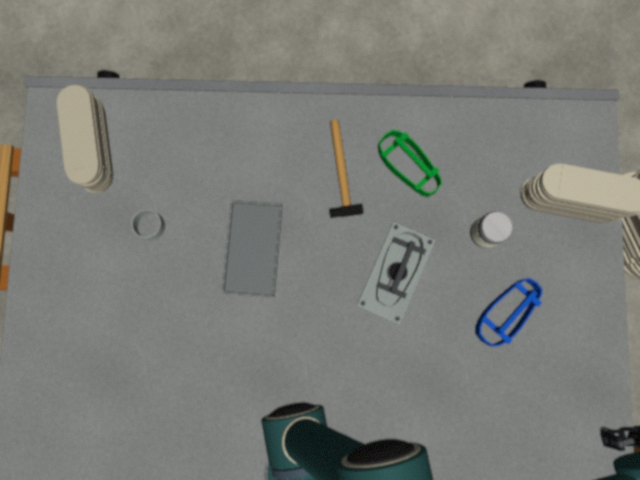

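View pics/side0.png

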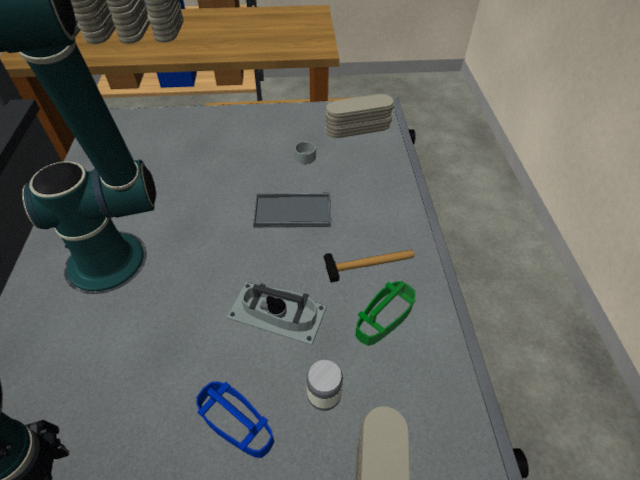

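```bash
python3 - <<'E'
from h import *
c=read_camera("top");save(c,"crop1.png",(320,215,160,120),5)
E
```

```text
(no output)
```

View pics/crop1.png

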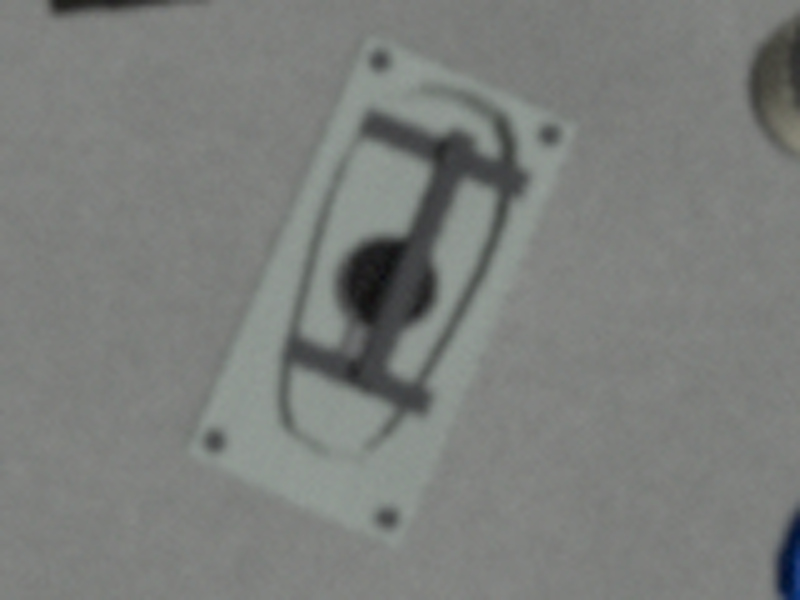

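The die candidates in the top picture are blue at (510,312), green at (409,163) and grey at (398,268). The grey one is the target: it lies over the black wing knob on the clamp plate, and the crop confirms it. Its handle runs from crop (460,135) to (370,378). The tray is at (253,248), the mallet at (340,165), the tin at (492,230) and the ring at (148,225).

```bash
python3 - <<'E'
from h import *
c=read_camera("top")
f=lambda x,y:(320+x/5,215+y/5)
P=np.array([atz(c,f(*p),.008) for p in[(370,38),(577,125),(400,545),(192,455)]]);print("plate",P.round(3),P.mean(0))
d=(P[0]+P[1]-P[2]-P[3])/2;print("yaw",np.degrees(np.arctan2(d[1],d[0])),np.linalg.norm(d))
H=np.array([atz(c,f(*p),.103) for p in[(460,135),(370,378)]]);print("handle",H,H.mean(0));d=H[0]-H[1];print(np.degrees(np.arctan2(d[1],d[0])),np.linalg.norm(d))
def rect(m,z):
    k=max(cv2.findContours(m.astype(np.uint8),0,1)[0],key=cv2.contourArea)[:,0]
    Q=np.array([atz(c,p,z)[:2] for p in k])*1000
    return cv2.minAreaRect(Q.astype(np.float32))
for n,z in(("tray",.02),("station",.008),("die",.05)):
    for r in regions_of("top",n): print(n,round(r["p"],2),r["bbox"],rect(r["mask"],z))
s=read_camera("side")
for n,z in(("tray",.02),("die_handle",.1),):
    for r in regions_of("side",n):
        c=s;print("side",n,round(r["p"],2),r["bbox"],rect(r["mask"],z))
print(read_state()["q"][5], R.from_rotvec(read_state()["tcp_rot"]).as_matrix().round(3))
E
```

```text
plate [[ 0.631 -0.202  0.008]
 [ 0.588 -0.31   0.008]
 [ 0.37  -0.219  0.008]
 [ 0.413 -0.112  0.008]] [ 0.50036228 -0.21059181  0.008     ]
yaw -22.464582962094163 0.23614993298476367
handle [[ 0.56844245 -0.23337022  0.103     ]
 [ 0.4495843  -0.19037854  0.103     ]] [ 0.50901338 -0.21187438  0.103     ]
-19.885351270868643 0.12639440115257428
tray 0.92 [223.3, 202.4, 61.3, 96.8] ((554.9771728515625, 163.36129760742188), (137.38540649414062, 242.3812713623047), 86.89585876464844)
station 0.59 [356.9, 226.5, 76.8, 99.9] ((502.73919677734375, -207.77671813964844), (119.7462387084961, 240.8665771484375), 67.36363983154297)
die 0.65 [374.5, 230.6, 52.4, 74.3] ((510.7675476074219, -210.12814331054688), (91.65449523925781, 203.98973083496094), 68.46448516845703)
die 0.59 [375.9, 130.2, 67.2, 67.1] ((781.2218017578125, -233.97573852539062), (199.42315673828125, 102.0137710571289), 40.245845794677734)
die 0.58 [475.3, 276.2, 69.5, 70.8] ((409.01556396484375, -482.84234619140625), (96.46916961669922, 202.32479858398438), 47.9325065612793)
side tray 0.9 [253.9, 191.4, 79.9, 38.3] ((551.6976318359375, 155.24942016601562), (154.57896423339844, 245.99722290039062), 85.25554656982422)
side tray 0.43 [227.5, 284.4, 101.7, 57.0] ((503.39422607421875, -218.96339416503906), (121.92897033691406, 236.9762725830078), 67.32943725585938)
side die_handle 0.88 [355.9, 280.7, 62.0, 64.3] ((772.4368286132812, -282.3565368652344), (205.92198181152344, 93.33941650390625), 46.4295539855957)
side die_handle 0.75 [241.0, 282.3, 77.5, 48.7] ((512.5860595703125, -251.560791015625), (107.95905303955078, 195.2389678955078), 70.71443176269531)
side die_handle 0.55 [195.6, 380.9, 75.8, 78.2] ((419.83990478515625, -516.6834106445312), (86.78288269042969, 198.47708129882812), 44.0535774230957)
-0.0368980149093713 [[ 0.967  0.256 -0.   ]
 [ 0.256 -0.967  0.   ]
 [-0.    -0.    -1.   ]]
```

>>> apply_moves(fingers=[1,1,1,1,1,1,1,1,1,1,1,1], travel=[[0.73,-0.57,0.08],[0.73,-0.57,0.08],[0.73,-0.57,0.08],[0.73,-0.57,0.08],[0.73,-0.57,0.08],[0.73,-0.57,0.08],[0.73,-0.57,0.08],[0.73,-0.57,0.08],[0.73,-0.57,0.08],[0.73,-0.57,0.08],[0.73,-0.57,0.08],[0.73,-0.57,0.08]], rotation=[[0,0,0],[0,0,0],[0,0,0],[0,0,0],[0,0,0],[0,0,0],[0,0,0],[0,0,0],[0,0,0],[0,0,0],[0,0,0],[0,0,0]])

```text
time: 2.5
tool_pos: [0.5097, -0.2082, 0.1835]
tcp_rot: [3.115, 0.405, 0.001]
wrist_force: [1.2, -0.9, 0.1]
width: 1.001
grip_force: 0.0
```

>>> apply_moves(fingers=[1,1,1,1,1,1,1], travel=[[0,0,0],[0,0,0],[0,0,0],[0,0,0],[0,0,0],[0,0,0],[0,0,0]], rotation=[[0,0,1],[0,0,1],[0,0,1],[0,0,1],[0,0,1],[0,0,0.9],[0,0,0]])

```text
time: 3.2
tool_pos: [0.5087, -0.2098, 0.1834]
tcp_rot: [3.091, -0.561, 0.0]
wrist_force: [0.4, 0.4, -0.2]
width: 1.001
grip_force: 0.0
```

```bash
cat >> h.py <<'E'
def st(goal=None,yaw=None):
    s=read_state();M=R.from_rotvec(s["tcp_rot"]).as_matrix()
    y=np.degrees(np.arctan2(M[1,0],M[0,0]));print("t",s["time"],"pos",s["tool_pos"].round(4),"yaw",y.round(2),"tilt",M[2].round(3),"q",s["q"].round(2),"F",s["wrist_force"].round(1),"T",s["torque"].round(2),"w",round(s["width"],3),s["grip_force"])
    if goal is not None: print("travel units",(M.T@(np.array(goal)-s["tool_pos"])/.05).round(3))
    if yaw is not None: print("rot z units",-(yaw-y)/6)
E
python3 - <<'E'
from h import *
st([.510,-.211,.078],-20.5)
E
```

```text
t 3.2 pos [ 0.5087 -0.2098  0.1834] yaw -20.58 tilt [ 0.  0. -1.] q [-0.44  0.06  1.93  0.    1.15  1.49] F [ 0.4  0.4 -0.2] T [ 0.05 -0.04 -0.03] w 1.001 0.0
travel units [0.032 0.013 2.108]
rot z units -0.013534182027717279
```

Descend straight down and grip the handle.

>>> apply_moves(fingers=[1,1,1,1,1,0,0,0,0,0,0,0], travel=[[0,0,0.6],[0,0,0.6],[0,0,0.5],[0,0,0.4],[0,0,0],[0,0,0],[0,0,0],[0,0,0],[0,0,0],[0,0,0],[0,0,0],[0,0,0]], rotation=[[0,0,0],[0,0,0],[0,0,0],[0,0,0],[0,0,0],[0,0,0],[0,0,0],[0,0,0],[0,0,0],[0,0,0],[0,0,0],[0,0,0]], newtons=80)

```text
time: 4.4
tool_pos: [0.5092, -0.2103, 0.0793]
tcp_rot: [3.091, -0.561, 0.002]
wrist_force: [-1.8, -0.6, 5.3]
width: 0.15
grip_force: 79.4
```

```bash
python3 - <<'E'
from h import *
st()
E
```

```text
t 4.4 pos [ 0.5092 -0.2103  0.0793] yaw -20.57 tilt [ 0.002  0.    -1.   ] q [-0.44  0.17  2.01 -0.    0.95  1.49] F [-1.8 -0.6  5.3] T [-0.06  0.21  0.01] w 0.15 79.37021970748901
```

>>> apply_moves(fingers=[0,0,0,0,0,0,0,0], travel=[[0,0,-0.1],[0,0,-0.3],[0,0,-0.5],[0,0,-0.5],[0,0,-0.5],[0,0,-0.4],[0,0,-0.1],[0,0,0]], rotation=[[0,0,0],[0,0,0],[0,0,0],[0,0,0],[0,0,0],[0,0,0],[0,0,0],[0,0,0]])

```text
time: 5.2
tool_pos: [0.5089, -0.2098, 0.199]
tcp_rot: [3.091, -0.561, 0.002]
wrist_force: [-0.0, -0.6, -6.9]
width: 0.143
grip_force: 78.4
```

```bash
python3 - <<'E'
from h import *
st([.555,.163,.20],-3)
c=read_camera("side");save(c,"side1.png",(140,150,320,240),2.5)
E
```

```text
t 5.2 pos [ 0.5089 -0.2098  0.199 ] yaw -20.57 tilt [ 0.001 -0.    -1.   ] q [-0.44  0.05  1.91  0.    1.18  1.49] F [-0.  -0.6 -6.9] T [-0.01 -0.01  0.06] w 0.143 78.39481830596924
travel units [-1.756 -7.305 -0.022]
rot z units -2.928106432536474
```

View pics/side1.png

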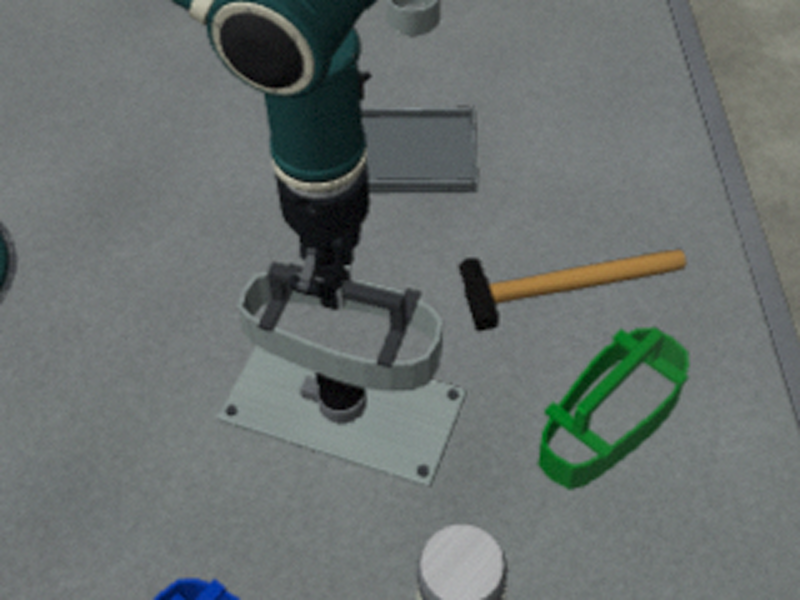

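The die hangs level from the handle, clear of the knob (crop (340,330)). The tray shows behind the gripper at crop (420,150). Carrying it across next.

>>> apply_moves(fingers=[0,0,0,0,0,0,0,0,0,0,0,0], travel=[[-0.06,-0.25,0],[-0.12,-0.5,0],[-0.17,-0.72,0],[-0.18,-0.75,0],[-0.18,-0.75,0],[-0.18,-0.75,0],[-0.18,-0.75,0],[-0.18,-0.75,0],[-0.18,-0.75,0],[-0.17,-0.7,0],[-0.11,-0.43,0],[-0.05,-0.2,0]], rotation=[[0,0,0],[0,0,0],[0,0,0],[0,0,0],[0,0,0],[0,0,0],[0,0,0],[0,0,0],[0,0,0],[0,0,0],[0,0,0],[0,0,0]])

```text
time: 6.45
tool_pos: [0.553, 0.1656, 0.1963]
tcp_rot: [3.091, -0.557, -0.005]
wrist_force: [0.2, 0.2, -5.6]
width: 0.149
grip_force: 78.5
```

>>> apply_moves(fingers=[0,0,0,0,0,0], travel=[[0,0,0],[0,0,0],[0,0,0],[0,0,0],[0,0,0],[0,0,0]], rotation=[[0,0,-0.4],[0,0,-0.8],[0,0,-0.9],[0,0,-0.6],[0,0,-0.2],[0,0,0]])

```text
time: 7.05
tool_pos: [0.5538, 0.1625, 0.1973]
tcp_rot: [3.14, -0.089, -0.003]
wrist_force: [0.6, -0.4, -6.2]
width: 0.146
grip_force: 78.5
```

```bash
python3 - <<'E'
from h import *
st([.555,.163,.08],-3)
c=read_camera("side");save(c,"side2.png",(200,130,200,150),4)
t=read_camera("top");save(t,"top2.png",(190,170,160,120),4);save(t,"knob2.png",(350,220,90,110),5)
for n,cam in(("top",t),("side",c)):
    for k,z in(("die",.11),("wing_grip",.051),("tray",0)):
        for d in tip_of(n,k): print(n,k,round(d["p"],2),np.round(d["location"],1),atz(cam,d["location"],z).round(4))
m=cv2.hconcat([cv2.resize(cv2.imread("pics/"+f),(400,400)) for f in("side2.png","knob2.png")]);cv2.imwrite("pics/m2.png",m)
E
```

```text
t 7.05 pos [0.5538 0.1625 0.1973] yaw -3.23 tilt [-0.002  0.001 -1.   ] q [ 0.24  0.11  1.85 -0.    1.18  1.87] F [ 0.6 -0.4 -6.2] T [-0.01  0.03 -0.03] w 0.146 78.52089285850525
travel units [ 0.028 -0.014  2.346]
rot z units -0.038932776027818417
top die 0.83 [507.1 307.9] [ 0.4151 -0.4586  0.11  ]
top die 0.66 [405.9 167. ] [ 0.7536 -0.2168  0.11  ]
top die 0.63 [344.5 169.5] [ 0.7435 -0.0657  0.11  ]
top die 0.61 [252.  241.6] [0.5586 0.1548 0.11  ]
top wing_grip 0.8 [398.1 269.8] [ 0.5043 -0.2072  0.051 ]
top tray 0.82 [251.6 248.6] [0.5542 0.1679 0.    ]
side die 0.9 [237.  425.1] [ 0.4275 -0.5335  0.11  ]
side die 0.85 [291.5 183.7] [0.5566 0.1761 0.11  ]
side die 0.83 [380.7 317.4] [ 0.7555 -0.3044  0.11  ]
side wing_grip 0.66 [275.3 301.3] [ 0.5018 -0.2061  0.051 ]
side tray 0.77 [291.  210.3] [0.5503 0.1703 0.    ]
```

View pics/m2.png

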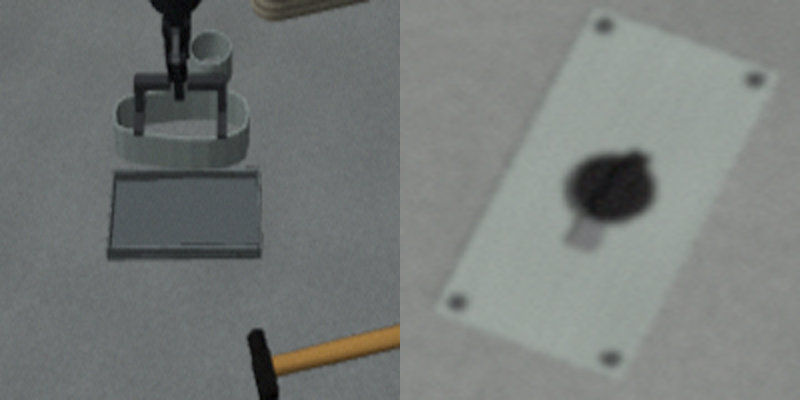

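The crop shows the die hanging level above the tray (80–260,170–255 in the left panel). The right panel shows the freed knob, with its wing running along the plate's long axis towards upper right. Lowering gently.

>>> apply_moves(fingers=[0,0,0,0,0,0,0,0,0,0,0,0], travel=[[0.02,-0.04,0.2],[0,0,0.4],[0,0,0.5],[0,0,0.5],[0,0,0.3],[0,0,0.2],[0,0,0.1],[0,0,0.06],[0,0,0.06],[0,0,0.04],[0,0,0.04],[0,0,0]], rotation=[[0,0,0],[0,0,0],[0,0,0],[0,0,0],[0,0,0],[0,0,0],[0,0,0],[0,0,0],[0,0,0],[0,0,0],[0,0,0],[0,0,0]])

```text
time: 8.65
tool_pos: [0.5557, 0.1648, 0.0784]
tcp_rot: [-3.14, 0.087, -0.0]
wrist_force: [-0.1, 0.2, -5.0]
width: 0.146
grip_force: 78.5
```

```bash
python3 - <<'E'
from h import *
st()
E
```

```text
t 8.65 pos [0.5557 0.1648 0.0784] yaw -3.17 tilt [ 0. -0. -1.] q [0.25 0.23 1.95 0.   0.96 1.87] F [-0.1  0.2 -5. ] T [ 0.    0.04 -0.02] w 0.146 78.45944166183472
```

>>> apply_moves(fingers=[0,0,0,0], travel=[[0,0,0.02],[0,0,0.02],[0,0,0.02],[0,0,0]], rotation=[[0,0,0],[0,0,0],[0,0,0],[0,0,0]])

```text
time: 9.05
tool_pos: [0.5558, 0.1647, 0.0764]
tcp_rot: [3.14, -0.087, 0.0]
wrist_force: [-4.0, -2.0, 2.9]
width: 0.147
grip_force: 79.7
```

```bash
python3 - <<'E'
from h import *
st()
c=read_camera("side");save(c,"side3.png",(230,160,120,90),5)
E
```

```text
t 9.05 pos [0.5558 0.1647 0.0764] yaw -3.17 tilt [ 0.  0. -1.] q [ 0.25  0.23  1.95 -0.    0.96  1.87] F [-4.  -2.   2.9] T [-0.23  0.6   0.02] w 0.147 79.72564816474915
```

View pics/side3.png

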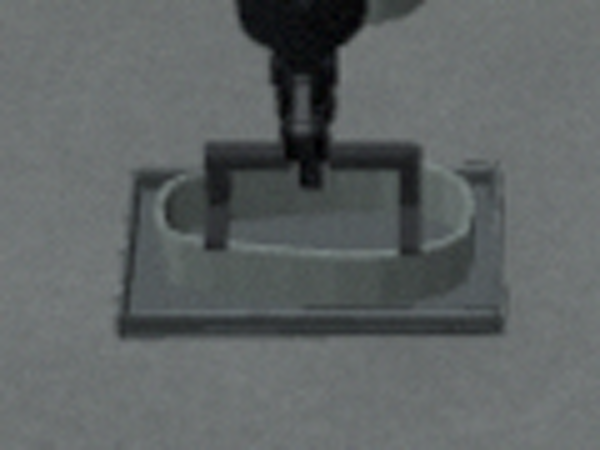

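The die now rests inside the tray, well within the walls (crop 130–500 by 170–330), and the weight is off the gripper. Releasing.

>>> apply_moves(fingers=[0.5,1,1,1,1,1,1,1,1,1,1,1], travel=[[0,0,0],[0,0,0],[0,0,0],[0,0,0],[0,0,0],[0,0,0],[0,0,-0.3],[0,0,-0.6],[0,0,-0.8],[0,0,-0.8],[0,0,-0.3],[0,0,0]], rotation=[[0,0,0],[0,0,0],[0,0,0],[0,0,0],[0,0,0],[0,0,0],[0,0,0],[0,0,0],[0,0,0],[0,0,0],[0,0,0],[0,0,0]])

```text
time: 10.3
tool_pos: [0.558, 0.1654, 0.2199]
tcp_rot: [-3.138, 0.087, -0.012]
wrist_force: [0.3, 0.3, -0.2]
width: 1.001
grip_force: 0.0
```

```bash
python3 - <<'E'
from h import *
st()
c=read_camera("side");s=c;t=read_camera("top")
for n,cam in(("top",t),("side",s)):
    for k,z in(("die",.005),("die_handle",.093),("tray",0)):
        for d in tip_of(n,k): 
            p=atz(cam,d["location"],z)
            if p[1]>0: print(n,k,round(d["p"],2),p.round(4))
# wing: darkest pixels around the knob
for n,cam in(("top",t),("side",s)):
    for r in regions_of(n,"wing_grip"): print(n,round(r["p"],2),r["bbox"],r["mask"].sum())
    u,v=proj(cam,[.502,-.208,.045])[0].astype(int)
    save(cam,n+"k.png",(u-24,v-24,48,48),8)
cv2.imwrite("pics/m3.png",cv2.convertScaleAbs(cv2.hconcat([cv2.imread("pics/topk.png"),cv2.imread("pics/sidek.png")]),alpha=2,beta=20))
E
```

```text
t 10.3 pos [0.558  0.1654 0.2199] yaw -3.17 tilt [ 0.008 -0.002 -1.   ] q [0.25 0.09 1.83 0.   1.22 1.87] F [ 0.3  0.3 -0.2] T [-0.08 -0.01  0.03] w 1.001 0.0
top die 0.97 [0.5546 0.1598 0.005 ]
top die_handle 0.68 [0.56   0.1693 0.093 ]
top tray 0.78 [0.555  0.1677 0.    ]
side die 0.94 [0.5587 0.1645 0.005 ]
side die_handle 0.55 [0.5619 0.1504 0.093 ]
side tray 0.78 [0.5541 0.1553 0.    ]
top 0.52 [390.5, 262.4, 19.4, 20.4] 302
side 0.53 [268.1, 295.8, 18.0, 16.1] 273
```

View pics/m3.png

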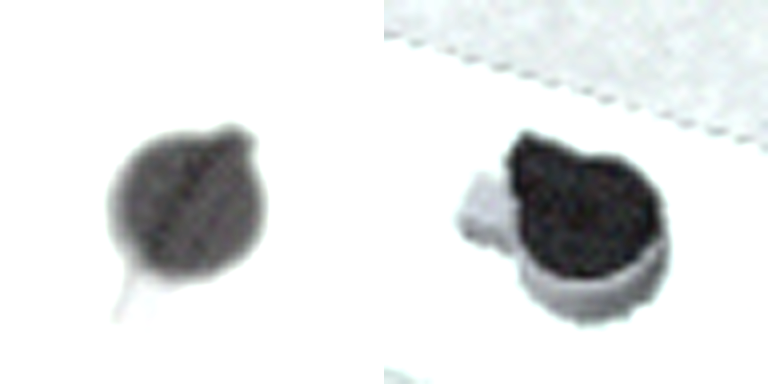

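The top panel shows the wing as a bar from about (145,255) to (240,135). The side panel shows its far end at (525,140). Next I fit its yaw by silhouette.

```bash
cat > wing.py <<'E'
from h import *
from scipy.optimize import minimize
def fit(cams,show=True):
    obs=[]
    for n in cams:
        c=read_camera(n);u,v=proj(c,[.502,-.208,.045])[0].astype(int)
        im=c["image"][v-24:v+24,u-24:u+24].astype(np.uint8)
        g=cv2.resize(cv2.cvtColor(im,cv2.COLOR_RGB2GRAY),None,fx=8,fy=8,interpolation=cv2.INTER_CUBIC)
        obs.append((c,u,v,g<55))
    a=np.linspace(0,2*np.pi,60);disc=np.c_[.024*np.cos(a),.024*np.sin(a)]
    def cost(x,y,th):
        t=0
        for c,u,v,m in obs:
            k=np.zeros(m.shape,np.uint8)
            def hull(P):
                q=(proj(c,P)-[u-24,v-24]+.5)*8-.5
                cv2.fillPoly(k,[cv2.convexHull(np.round(q).astype(np.int32))],1)
            hull(np.vstack([np.c_[disc+[x,y],np.full(60,z)] for z in(.032,.037)]))
            w=np.array([[s*.026,r*.007] for s in(1,-1) for r in(1,-1)])@np.array([[np.cos(th),np.sin(th)],[-np.sin(th),np.cos(th)]])+[x,y]
            hull(np.vstack([np.c_[w,np.full(4,z)] for z in(.037,.062)]))
            t+=(k.astype(bool)^m).sum()
        return t
    best=[]
    for d in range(0,180,6):
        f=lambda p:cost(p[0],p[1],np.radians(d))
        r=min(((f((x,y)),x,y,d) for x in np.arange(.494,.511,.004) for y in np.arange(-.216,-.199,.004)))
        best.append(r)
    best.sort();c0,x,y,d=best[0]
    r=minimize(lambda p:cost(.5+p[0]/100,-.2+p[1]/100,p[2]),[(x-.5)*100,(y+.2)*100,np.radians(d)],method="Nelder-Mead",options=dict(initial_simplex=[[(x-.5)*100+i,(y+.2)*100+j,np.radians(d)+k] for i,j,k in((0,0,0),(.3,0,0),(0,.3,0),(0,0,.12))]))
    print([(int(b[0]),b[3]) for b in best[:5]],"size",[int(m.sum()) for *_,m in obs]);print("center",.5+r.x[0]/100,-.2+r.x[1]/100,"yaw",np.degrees(r.x[2]),r.fun)
if __name__=="__main__":
    fit(["top","side"]);fit(["side"]);fit(["top"])
E
python3 wing.py
```

```text
[(9092, 144), (9221, 150), (9336, 138), (9390, 156), (9463, 162)] size [14796, 18148]
center 0.5019215681972761 -0.20895477516946828 yaw 144.67803229049923 9000.0
[(4076, 144), (4194, 150), (4303, 138), (4325, 156), (4409, 162)] size [18214]
center 0.5024672957543755 -0.20939915131410616 yaw 145.957426118147 3966.0
[(5054, 150), (5055, 144), (5076, 138), (5083, 162), (5092, 156)] size [14847]
center 0.5020454078491751 -0.20793974808329205 yaw 149.8616837705039 5026.0
```

Wing yaw is about 145° with the axis at (0.502, -0.209). The last joint can start at q6 ≈ -1.4 and end at about +1.2, so one grasp may cover the whole turn.

>>> apply_moves(fingers=[1,1,1,1,1,1,1,1,1,1,1,1], travel=[[-0.06,0.4,0],[-0.06,0.65,0],[-0.06,0.72,0],[-0.06,0.72,0],[-0.06,0.72,0],[-0.06,0.72,0],[-0.06,0.72,0],[-0.06,0.72,0],[-0.06,0.72,0],[-0.06,0.72,0],[-0.06,0.72,0],[-0.05,0,0]], rotation=[[0,0,0],[0,0,0],[0,0,0],[0,0,0],[0,0,0],[0,0,0],[0,0,0],[0,0,0],[0,0,0],[0,0,0],[0,0,0],[0,0,0]])

```text
time: 12.2
tool_pos: [0.499, -0.213, 0.2156]
tcp_rot: [3.138, -0.093, 0.001]
wrist_force: [-0.0, 0.5, 0.2]
width: 1.002
grip_force: 0.0
```

>>> apply_moves(fingers=[1,1,1,1,1,1,1,1,1,1,1,1], travel=[[0,0,0.1],[0,0,0.1],[0,0,0.1],[0,0,0.1],[0,0,0.1],[0,0,0.1],[0,0,0.1],[0,0,0.1],[0,0,0.1],[0,0,0.1],[0,0,0.1],[0,0,0.1]], rotation=[[0,0,-1],[0,0,-1],[0,0,-1],[0,0,-1],[0,0,-1],[0,0,-1],[0,0,-1],[0,0,-1],[0,0,-1],[0,0,-1],[0,0,-1],[0,0,-1]])

```text
time: 13.4
tool_pos: [0.4995, -0.2084, 0.1552]
tcp_rot: [-2.587, -1.782, -0.001]
wrist_force: [0.1, 0.5, -0.0]
width: 1.0
grip_force: 0.0
```

>>> apply_moves(fingers=[1,1,1,1,1,1,1,1,1,1,1,1], travel=[[0,0,0],[0,0,0],[0,0,0],[0,0,0],[0,0,0],[0,0,0],[0,0,0],[0,0,0],[0,0,0],[0,0,0],[0,0,0],[0,0,0]], rotation=[[0,0,-1],[0,0,-1],[0,0,-1],[0,0,-1],[0,0,-1],[0,0,-1],[0,0,-1],[0,0,-1],[0,0,-1],[0,0,-1],[0,0,-1],[0,0,-1]])

```text
time: 14.6
tool_pos: [0.4995, -0.2084, 0.1554]
tcp_rot: [1.046, 2.962, 0.001]
wrist_force: [-0.1, 0.0, 0.7]
width: 1.004
grip_force: 0.0
```

```bash
python3 - <<'E'
from h import *
st([.502,-.209,.042],145)
E
```

```text
t 14.6 pos [ 0.4995 -0.2084  0.1554] yaw 141.1 tilt [ 0.  0. -1.] q [-0.44  0.07  1.97  0.    1.1  -1.33] F [-0.1  0.   0.7] T [0.04 0.02 0.05] w 1.004 0.0
travel units [-0.047  0.021  2.268]
rot z units -0.6498324099839673
```

>>> apply_moves(fingers=[1,1,1,1,1,1,0,0,0,0,0,0], travel=[[-0.05,0.02,0.5],[0,0,0.5],[0,0,0.5],[0,0,0.5],[0,0,0.26],[0,0,0],[0,0,0],[0,0,0],[0,0,0],[0,0,0],[0,0,0],[0,0,0]], rotation=[[0,0,-0.65],[0,0,0],[0,0,0],[0,0,0],[0,0,0],[0,0,0],[0,0,0],[0,0,0],[0,0,0],[0,0,0],[0,0,0],[0,0,0]], newtons=60)

```text
time: 15.8
tool_pos: [0.5043, -0.2093, 0.0437]
tcp_rot: [0.952, 2.989, 0.004]
wrist_force: [4.8, 5.7, 2.3]
width: 0.146
grip_force: 60.7
```

```bash
python3 - <<'E'
from h import *
st()
E
```

```text
t 15.8 pos [ 0.5043 -0.2093  0.0437] yaw 144.66 tilt [-0.003  0.004 -1.   ] q [-0.44  0.21  2.05  0.    0.88 -1.4 ] F [4.8 5.7 2.3] T [ 0.83 -0.68  0.03] w 0.146 60.69525182247162
```

>>> apply_moves(fingers=[0,0,0,0,0,0], travel=[[0,0.03,0],[0,0,0],[0,0,0],[0,0,0],[0,0,0],[0,0,0]], rotation=[[0,0,0],[0,0,0.8],[0,0,0.8],[0,0,0.8],[0,0,0.8],[0,0,0.8]])

```text
time: 16.4
tool_pos: [0.5034, -0.21, 0.0437]
tcp_rot: [1.556, 2.727, -0.002]
wrist_force: [-2.2, -2.1, 6.3]
width: 0.149
grip_force: 61.2
```

```bash
python3 - <<'E'
from h import *
st()
E
```

```text
t 16.4 pos [ 0.5034 -0.21    0.0437] yaw 120.57 tilt [-0.003 -0.    -1.   ] q [-0.44  0.21  2.05 -0.    0.88 -0.97] F [-2.2 -2.1  6.3] T [-0.41  0.42  0.04] w 0.149 61.20418846607208
```

Forces are small. I keep turning.

>>> apply_moves(fingers=[0,0,0,0,0,0,0,0,0,0,0], travel=[[0,0,0],[0,0,0],[0,0,0],[0,0,0],[0,0,0],[0,0,0],[0,0,0],[0,0,0],[0,0,0],[0,0,0],[0,0,0]], rotation=[[0,0,0.8],[0,0,0.8],[0,0,0.8],[0,0,0.8],[0,0,0.8],[0,0,0.8],[0,0,0.8],[0,0,0.8],[0,0,0.8],[0,0,0.8],[0,0,0]], newtons=90)

```text
time: 17.5
tool_pos: [0.501, -0.2101, 0.0437]
tcp_rot: [-2.53, -1.861, 0.006]
wrist_force: [-8.2, -3.1, 12.1]
width: 0.144
grip_force: 91.6
```

```bash
python3 - <<'E'
from h import *
st()
E
```

```text
t 17.5 pos [ 0.501  -0.2101  0.0437] yaw 72.68 tilt [-0.003 -0.003 -1.   ] q [-0.44  0.21  2.05 -0.    0.88 -0.14] F [-8.2 -3.1 12.1] T [-0.52  1.58 -0.01] w 0.144 91.63279294967651
```

>>> apply_moves(fingers=[0,0,0,0,0,0,0,0,0,0,0,0], travel=[[0,-0.04,-0.03],[0,0,0],[0,0,0],[0,0,0],[0,0,0],[0,0,0],[0,0,0],[0,0,0],[0,0,0],[0,0,0],[0,0,0],[0,0,0]], rotation=[[0,0,0.6],[0,0,0.6],[0,0,0.6],[0,0,0.6],[0,0,0.6],[0,0,0.6],[0,0,0.6],[0,0,0.6],[0,0,0.6],[0,0,0.6],[0,0,0.6],[0,0,0]])

```text
time: 18.7
tool_pos: [0.4994, -0.2088, 0.0438]
tcp_rot: [3.011, 0.896, -0.005]
wrist_force: [-3.8, -3.2, 3.5]
width: 0.14
grip_force: 90.6
```

```bash
python3 - <<'E'
from h import *
st()
E
```

```text
t 18.7 pos [ 0.4994 -0.2088  0.0438] yaw 33.15 tilt [-0.003 -0.001 -1.   ] q [-0.44  0.21  2.05 -0.    0.88  0.55] F [-3.8 -3.2  3.5] T [-0.53  0.8   0.07] w 0.14 90.5716323852539
```

>>> apply_moves(fingers=[0,0,0,0,0,0,0,0,0,0,0,0], travel=[[0,0,0],[0,0,0],[0,0,0],[0,0,0],[0,0,0],[0,0,0],[0,0,0],[0,0,0],[0,0,0],[0,0,0],[0,0,0],[0,0,0]], rotation=[[0,0,0.5],[0,0,0.5],[0,0,0.5],[0,0,0.5],[0,0,0.5],[0,0,0.5],[0,0,0.5],[0,0,0.5],[0,0,0.5],[0,0,0.5],[0,0,0.5],[0,0,0]])

```text
time: 19.9
tool_pos: [0.4988, -0.2072, 0.0437]
tcp_rot: [-3.139, -0.003, 0.007]
wrist_force: [-5.1, 2.2, 7.0]
width: 0.137
grip_force: 91.0
```

```bash
python3 - <<'E'
from h import *
st()
E
```

```text
t 19.9 pos [ 0.4988 -0.2072  0.0437] yaw 0.11 tilt [-0.004 -0.002 -1.   ] q [-0.44  0.21  2.05  0.    0.89  1.13] F [-5.1  2.2  7. ] T [ 0.5   0.93 -0.01] w 0.137 91.00531697273254
```

>>> apply_moves(fingers=[0,0,0], travel=[[0,0,0],[0,0,0],[0,0,0]], rotation=[[0,0,0.5],[0,0,0.4],[0,0,0]])

```text
time: 20.2
tool_pos: [0.4989, -0.2071, 0.0438]
tcp_rot: [-3.137, 0.137, 0.007]
wrist_force: [-4.3, 4.3, 7.6]
width: 0.137
grip_force: 93.2
```

```bash
python3 - <<'E'
from h import *
st()
E
```

```text
t 20.2 pos [ 0.4989 -0.2071  0.0438] yaw -5.01 tilt [-0.005 -0.001 -1.   ] q [-0.44  0.21  2.05 -0.    0.89  1.22] F [-4.3  4.3  7.6] T [0.72 0.84 1.48] w 0.137 93.1914283381775
```

The moment is 1.48 N m, so the knob is against its stop. Easing off, letting go and rising.

>>> apply_moves(fingers=[0,1,1,1,1,1,1,1,1,1,1,1], travel=[[0,0,0],[0,0,0],[0,0,0],[0,0,0],[0,0,0],[0,0,0],[0,0,-0.3],[0,0,-0.6],[0,0,-0.8],[0,0,-0.8],[0,0,-0.5],[0,0,0]], rotation=[[0,0,-0.4],[0,0,0],[0,0,0],[0,0,0],[0,0,0],[0,0,0],[0,0,0],[0,0,0],[0,0,0],[0,0,0],[0,0,0],[0,0,0]])

```text
time: 21.4
tool_pos: [0.5042, -0.2098, 0.2006]
tcp_rot: [3.136, -0.079, 0.016]
wrist_force: [-0.4, 0.0, 0.1]
width: 1.002
grip_force: 0.0
```

>>> apply_moves(fingers=[1,1,1,1,1,1], travel=[[0,0.6,-0.2],[0,0.7,-0.2],[0,0.7,-0.2],[0,0.6,0],[0,0.4,0],[0,0,0]], rotation=[[0,0,0],[0,0,0],[0,0,0],[0,0,0],[0,0,0],[0,0,0]])

```text
time: 22.0
tool_pos: [0.4926, -0.3599, 0.2231]
tcp_rot: [-3.14, 0.083, 0.001]
wrist_force: [-0.6, -0.1, -1.1]
width: 1.0
grip_force: 0.0
```

```bash
python3 - <<'E'
from wing import *
st();fit(["top","side"])
t=read_camera("top");s=read_camera("side")
save(t,"a.png",(210,190,215,150),2);save(s,"b.png",(210,170,215,150),2)
cv2.imwrite("pics/end.png",cv2.convertScaleAbs(cv2.vconcat([cv2.imread("pics/a.png"),cv2.imread("pics/b.png")]),alpha=1.5))
E
```

```text
t 22.0 pos [ 0.4926 -0.3599  0.2231] yaw -3.02 tilt [-0.001 -0.    -1.   ] q [-0.67  0.15  1.76 -0.    1.24  0.95] F [-0.6 -0.1 -1.1] T [ 0.05 -0.03 -0.03] w 1.0 0.0
[(57642, 168), (57812, 174), (57874, 162), (58003, 156), (58146, 150)] size [14638, 69085]
center 0.500338909257096 -0.2084787694560811 yaw 168.56876918958625 57038.0
```

View pics/end.png

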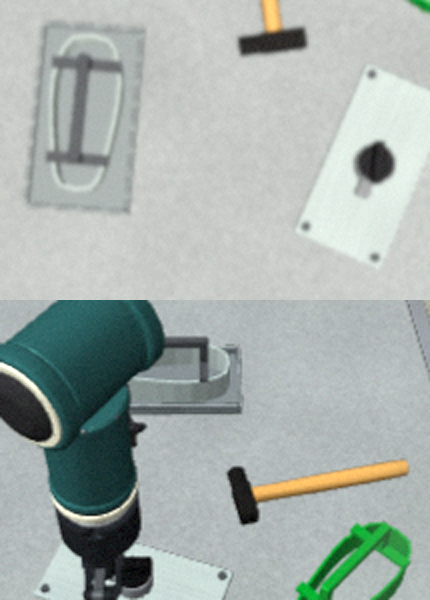

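The top panel shows the die centred in the tray (85,110) and the wing pointing straight up at (376,150), i.e. yaw about -3°, which matches the 2.8 rad stop. The mallet is where it was.

```bash
python3 -c "
from workcell import *
print(finish_job())"
```

```text
the job is handed in; nothing more can be done
None
```

The die lies let go in the grey tray, the wing knob is against its stop past the click, and the job was handed in with the arm clear at about 22 s of 64 s; no verdict came back.

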